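# Snap the ink tub's lid shut all round

### The arm

A 6-joint arm with a two-finger parallel gripper is mounted at the origin on the work surface; the furniture and walls round the work are solid. World frame = base frame: x ahead of the robot, y to its left, z up, the work surface at z = 0. Lengths are in mm, angles in rad, forces in N, time in s.
With the tool pointing down it reaches from about 400 to 925 mm from the base axis. Payload 12.5 kg.
Tool frame: the origin (TCP) lies midway between the tips of the shut fingers; the grasp point (between the pads) lies 19 mm behind it (env.tcp_to_grasp is the distance from the TCP to the grasp point, in mm); z points along the fingers, y is the line along which they close (so a half turn about z gives the same grasp; the last joint's range is limited). The gripper opens to 95 mm and grips with 3 to 60 N. Pads are 20 mm wide; open, the fingers measure 119 mm over their backs; the gripper's body (75 mm by 180 mm) begins 59 mm behind the grasp point.
Start: joints at [1.034, 0.491, 1.559, -0, 1.092, -0.106], TCP at [260.985, 567.92, 214.661] pointing down, gripper open.
Joint ranges: [-3.1, 3.1], [-0.84, 2.19], [0.05, 2.79], [-1.13, 4.28], [0.06, 2.93], [-2.69, 2.69]. Speed limits (rad/s): [2.22, 2.22, 2.79, 3.14, 3.14, 3.14].

### API

Orientations are given as [roll, pitch, yaw] about the fixed x, y, z axes, in that order (R = Rz(yaw) Ry(pitch) Rx(roll)).
In Python, from cell import env gives the robot as it stands. The module is installed in compiled form; this text tells all that it offers.
- The arm moves only by the tool step_arm, never from a script. Its argument "plan" is a list that holds one entry, the list of rows, each a list of 5 numbers: the shift along the tool's x, y, z in mm, then the turn about the tool's z in degrees, then the opening, from -1 (shut) to 1 (fully open). A call has 1 to 8 rows; each row is the pose to reach, as a shift and turn from the pose commanded when the call began, along the tool's axes at that moment; what a row does not reach only later rows make up. A row lasts 1/12 s, in which the tool goes at most 41.7 mm and 7.16 degrees, less where a joint would pass 70% of its speed; a pose out of reach is approached as far as the arm can. A call with a gripper value outside its range is refused whole. The fingers move at their own pace and stop on an object; the grip force is fixed at half the most. Time passes only in rows, so rows that repeat a pose let the fingers close. It gives the time, the measured TCP pose, the force, the opening and the grip force at its end, in the units of the state.
- env.state(): the state, without advancing time (a new reading comes with each control period).
- env.read_camera(name): name is "scene" or "side" or "wrist"; returns the picture (400x640x3 uint8, blue, green, red); there is no depth.
- env.get_calibration(name): a dict with "K" (3x3 intrinsics, pixels), "extrinsics" (4x4, takes a point from world to camera coordinates). Camera axes: x right, y up, looking along -z (the intrinsics and any distortion apply to the point x, -y, -z); pixel columns grow to the right and rows downward; lengths in mm; the calibration is good to about 2 mm. A picture is of the moment at which its call begins: read the wrist's pose just before it. get_calibration takes no time and is no camera call; for the wrist camera it gives the pose at the moment of the call.
- env.job_done(): hands the job in; it is judged then, once.
The state is a dict: "t": time; "joints": joint angles; "qvel": joint speeds; "tau": joint torques, N m; "eef_pos": TCP position; "tcp_rot": TCP orientation; "ft_force": force on the tool from outside, world axes, zero at the start; "moment": the same for the moment, N m; "opening": opening from 0.0 (shut) to 1.0 (fully open); "grip_force": force on a finger pad.
Only numpy, scipy, OpenCV 4.12 (cv2) and the standard library are available. Lean on these libraries where they do the work, as an engineer would, in place of code of your own. Each camera call takes 0.05 s, during which the arm holds its last target. There are 200 camera calls.

### The job

The lid has been laid on the tub of lime ink but its rim is not snapped down yet, and the ink will skin over. Go round the rim with your fingertips and press down each section that still stands up until it clicks shut, so that the whole rim is closed. Leave the tub standing where it is, without tipping, picking up or shoving it, and leave the other things on the table alone.

Things in the scene. Friction and masses are not known exactly. Their poses are not given: they have to be found in the camera images.
- ink_tub_lime: round lime-green plastic tub full of ink, about 0.9 kg, loose on the table, 130 mm across at the rim and 98 mm at the foot, with its lid laid on it (140 mm across); origin at the centre of its underside, z up. The shut tub stands 71 mm high. It begins to tip under a push of about 20 N on the very edge of the lid, or 35 N on a thumb patch.
- lid_centre (a point): centre of the lid's upper face, on the tub's axis, 71 mm above the table. The lid is round: a fixed middle (white disc, four lime corners) and four lime rim sections a, b, c, d on the tub's own +x, +y, -x, -y sides. Each is a 72 mm wide tongue that bends along a straight line 39 mm from the tub's axis and reaches out to 70 mm; shut, its upper face lies level at 69.5 mm.
- press_a (a point): middle of the ribbed thumb patch on the upper face of lid section a (on the tub's +x side), 60 mm out from the tub's axis; moves with the section: about 75 mm above the table when it stands up (its outer edge some 8 mm higher than shut), 69.5 mm when shut
- lid_a (a joint): bend of lid section a in rad: 0 standing up, 0.25 snapped fully shut. Pressed near its outer edge it resists with some 5 to 10 N, gives way a little past half way down, then snaps shut by itself and stays; let go before that it springs back up
- press_b (a point): middle of the ribbed thumb patch on the upper face of lid section b (on the tub's +y side), 60 mm out from the tub's axis; moves with the section: about 75 mm above the table when it stands up (its outer edge some 8 mm higher than shut), 69.5 mm when shut
- lid_b (a joint): bend of lid section b in rad: 0 standing up, 0.25 snapped fully shut. Pressed near its outer edge it resists with some 5 to 10 N, gives way a little past half way down, then snaps shut by itself and stays; let go before that it springs back up
- press_c (a point): middle of the ribbed thumb patch on the upper face of lid section c (on the tub's -x side), 60 mm out from the tub's axis; moves with the section: about 75 mm above the table when it stands up (its outer edge some 8 mm higher than shut), 69.5 mm when shut
- lid_c (a joint): bend of lid section c in rad: 0 standing up, 0.25 snapped fully shut. Pressed near its outer edge it resists with some 5 to 10 N, gives way a little past half way down, then snaps shut by itself and stays; let go before that it springs back up
- press_d (a point): middle of the ribbed thumb patch on the upper face of lid section d (on the tub's -y side), 60 mm out from the tub's axis; moves with the section: about 75 mm above the table when it stands up (its outer edge some 8 mm higher than shut), 69.5 mm when shut
- lid_d (a joint): bend of lid section d in rad: 0 standing up, 0.25 snapped fully shut. Pressed near its outer edge it resists with some 5 to 10 N, gives way a little past half way down, then snaps shut by itself and stays; let go before that it springs back up; this section is already shut in some starts
- masking_tape: wide roll of cream masking tape lying flat, 120 mm across and 50 mm high, origin at the centre of its underside
- stir_stick: flat wooden stirring stick, 18x200x5 mm, lying on the table; origin at the centre of its underside
- ink_jar_black: black-lidded ink jar, 74 mm across and 85 mm high; origin at the centre of its underside
- squeegee_a: long wooden squeegee with yellow ink, 107x262x22 mm, lying flat; origin at the centre of its underside
- brayer: ink roller with a wooden handle, 95x191x32 mm, lying flat; origin at the centre of its underside
- pin_tin: flat green tin box, 81x116x30 mm; origin at the centre of its underside
- marker_a: black felt marker lying on its side, 16x136x17 mm; origin at the centre of its underside
- spring_clamp_a: orange spring clamp lying flat, 40x111x24 mm; origin at the centre of its underside

How it is judged (in metres and radians):
At the end, for the whole second after the job is handed in: all four lid sections are snapped shut (bend over 0.21 of 0.25 rad), the tub stands upright (within 0.04 rad) and at rest on the table within 40 mm of where it stood, and every bystander is within 30 mm of where it lay (value of joint each of lid_a, lid_b, lid_c, lid_d above 0.21 rad and angle between ink_tub_lime's own z axis and vertical below 0.04 rad and distance of ink_tub_lime from where it was at the start of the episode below 0.04 m and height (world z) of ink_tub_lime below 0.006 m and linear speed of ink_tub_lime below 0.01 m/s and distance of each of masking_tape, stir_stick, ink_jar_black, squeegee_a, brayer, pin_tin, marker_a, spring_clamp_a from where it was at the start of the episode below 0.03 m); the robot touches nothing.
It fails at once if the tub is tipped by more than 0.2 rad (angle between ink_tub_lime's own z axis and vertical above 0.2 rad).
It fails at once if the tub is lifted off the table (its underside more than 15 mm up) (height (world z) of ink_tub_lime above 0.015 m).
It fails at once if the tub is shoved more than 40 mm (distance of ink_tub_lime from where it was at the start of the episode above 0.04 m).
It fails at once if a bystander (tape roll, jar, stick, roller, tin, squeegee, marker, clamp) is moved more than 30 mm (distance of any of masking_tape, stir_stick, ink_jar_black, squeegee_a, brayer, pin_tin, marker_a, spring_clamp_a from where it was at the start of the episode above 0.03 m).
It also fails if it takes over 56 s, if anything falls off the work surface, if the arm or the gripper's body presses on something with over 40 N, if the wrist force passes 120 N, or if a joint passes its speed limit or range.

## Working session

There is one attempt and no reset: what is moved stays moved. The work goes in short steps, Python scripts to look and compute and a tool call to move; the robot and the scene stay as the last step left them, time stands still between calls to the robot, and variables do not carry over. Pictures are saved under pics/ and viewed, at most 10 in all, crops included, and the job is handed in when it is done.

Besides the shell and the picture viewer there is one more tool, called after ">>>" as name(argument=value, ...) on one line, values as JSON. step_arm: Moves the arm, as the interface text tells. Its arguments: {"type":"object","properties":{"plan":{"type":"array"}},"required":["plan"]}

```bash
mkdir -p pics; cat > h.py <<'E'
from cell import env
import numpy as np, cv2
def ray(cal,u,v,z):
    K=cal["K"];E=np.array(cal["extrinsics"]);R=E[:3,:3];t=E[:3,3]
    p=np.linalg.inv(K)@np.array([u,v,1.]);d=R.T@np.array([p[0],-p[1],-p[2]]);c=-R.T@t
    return c+d*(z-c[2])/d[2]
def proj(cal,P):
    E=np.array(cal["extrinsics"]);q=E[:3,:3]@np.array(P,float)+E[:3,3]
    p=np.array(cal["K"])@np.array([q[0],-q[1],-q[2]]);return p[:2]/p[2]
E
python3 - <<'E'
from h import *
s=env.state();print({k:np.round(v,3) for k,v in s.items()})
for n in ("scene","side"):
    im=env.read_camera(n);cv2.imwrite(f"pics/{n}0.png",im)
    cal=env.get_calibration(n);E=np.array(cal["extrinsics"]);print(n,-E[:3,:3].T@E[:3,3])
E
```

```text
{'t': np.float64(0.0), 'joints': array([ 1.034,  0.492,  1.559, -0.   ,  1.092, -0.106]), 'qvel': array([ 0.003, -0.001, -0.001,  0.001,  0.001,  0.001]), 'tau': array([ 0.0000e+00, -6.1264e+01, -2.5818e+01,  6.9000e-02,  4.8000e-02,
       -0.0000e+00]), 'eef_pos': array([260.855, 567.679, 214.047]), 'tcp_rot': array([-3.14 , -0.   ,  2.711]), 'ft_force': array([ 0.083, -0.096,  0.521]), 'moment': array([-0.055, -0.005,  0.025]), 'grip_force': np.float64(0.0), 'opening': np.float64(1.002)}
scene [ -335.00286882 -1324.16343285  1014.76478931]
side [ -96.14879273 -814.06904638  769.45317903]
```

View pics/scene0.png

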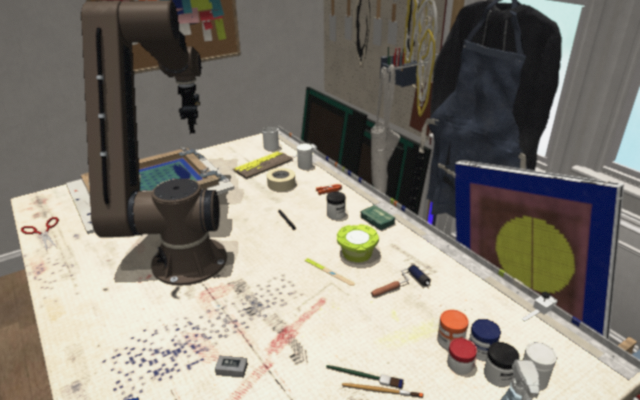

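View pics/side0.png

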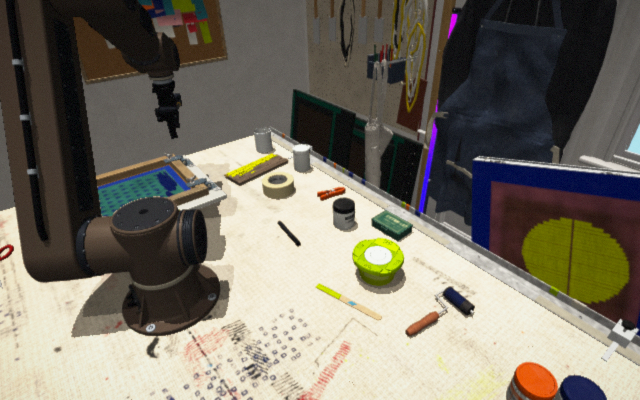

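The tub's white disc is at about (378,255) in the side view and (357,238) in the scene view. The jar is up-left, the tin up-right and the brayer to the lower right.

```bash
python3 - <<'E'
from h import *
for n,c,r in (("scene",(357,239),16),("side",(378,256),20)):
    im=cv2.imread(f"pics/{n}0.png");cal=env.get_calibration(n)
    h=cv2.cvtColor(im,cv2.COLOR_BGR2HSV);m=((h[...,1]<60)&(h[...,2]>170)).astype(np.uint8)
    w=np.zeros_like(m);cv2.circle(w,c,r,1,-1);m&=w
    x=cv2.moments(m,True);u,v=x['m10']/x['m00'],x['m01']/x['m00'];print(n,u,v,x['m00'],ray(cal,u,v,71).round(1))
cal=env.get_calibration("side")
for nm,u,v,z in (("jar",344,207,85),("tin",392,222,30),("stick",348,301,5),("brayer",440,312,20),("marker",289,233,10)):
    print(nm,ray(cal,u,v,z).round())
E
```

```text
scene 357.12252964426875 236.30434782608697 253.0 [ 487.  -279.9   71. ]
side 377.59753086419755 254.43950617283951 405.0 [ 486.7 -281.6   71. ]
jar [551. -64.  85.]
tin [ 667. -168.   30.]
stick [ 355. -311.    5.]
brayer [ 499. -490.   20.]
marker [389.  19.  10.]
```

>>> step_arm(plan=[[[-405,-164,0,0,-1],[-405,-164,0,0,-1],[-405,-164,0,0,-1],[-405,-164,0,0,-1],[-405,-164,0,0,-1],[-405,-164,0,0,-1],[-405,-164,0,0,-1],[-405,-164,0,0,-1]]])

```text
t: 0.77
eef_pos: [490.5, 323.5, 214.5]
tcp_rot: [-3.141, -0.0, 2.711]
ft_force: [-0.1, 0.7, 0.4]
opening: 0.496
grip_force: 0.0
```

>>> step_arm(plan=[[[-405,-164,0,0,-1],[-405,-164,0,0,-1],[-405,-164,0,0,-1],[-405,-164,0,0,-1],[-405,-164,0,0,-1],[-405,-164,0,0,-1],[-405,-164,0,0,-1],[-405,-164,0,0,-1]]])

```text
t: 1.43
eef_pos: [718.9, 80.7, 214.3]
tcp_rot: [-3.141, -0.001, 2.711]
ft_force: [0.8, 1.1, 0.5]
opening: 0.011
grip_force: 0.0
```

>>> step_arm(plan=[[[60,-426,0,57,-1],[60,-426,0,57,-1],[60,-426,0,57,-1],[60,-426,0,57,-1],[60,-426,0,57,-1],[60,-426,0,57,-1],[60,-426,0,57,-1],[60,-426,0,57,-1]]])

```text
t: 2.1
eef_pos: [536.4, -199.3, 214.4]
tcp_rot: [-3.141, -0.0, 1.71]
ft_force: [1.1, -0.8, 0.1]
opening: 0.004
grip_force: 0.0
```

```bash
python3 - <<'E'
from h import *
s=env.state();c=env.get_calibration("wrist");E=np.array(c["extrinsics"])
print(s["eef_pos"],s["tcp_rot"],s["joints"],-E[:3,:3].T@E[:3,3]-s["eef_pos"],proj(c,[487,-281,71]))
R=E[:3,:3];print("look",-R[2])
E
```

```text
[ 536.41940762 -199.3111975   214.44699334] [-3.14134914e+00 -2.87269979e-04  1.70984036e+00] [-4.71211324e-01  4.16280867e-01  1.69087791e+00  1.11506937e-04
  1.03479806e+00 -6.10312351e-01] [-11.01014558  78.34335233 169.29093618] [264.82666103 250.5828871 ]
look [ 0.03870498 -0.27720418 -0.96003113]
```

```bash
python3 - <<'E'
from h import *
c=env.get_calibration("wrist");im=env.read_camera("wrist");cv2.imwrite("pics/w0.png",im)
np.savez("w0.npz",K=c["K"],extrinsics=c["extrinsics"])
print(env.state()["eef_pos"])
E
```

```text
[ 533.40781174 -204.36632182  214.39523904]
```

View pics/w0.png

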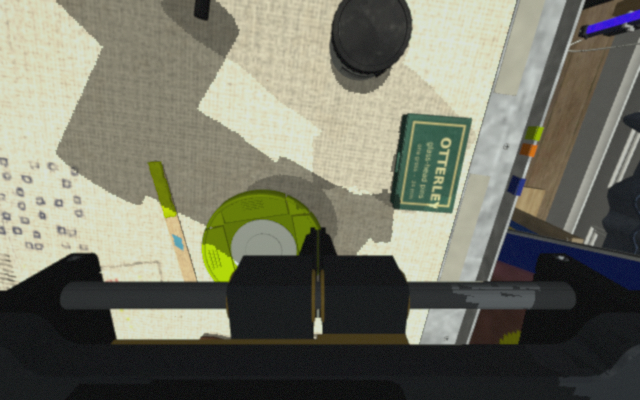

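The tub sits at about (262,240), partly hidden by the fingers. I'll back off along -tool x.

>>> step_arm(plan=[[[-180,-50,0,0,-1],[-180,-50,0,0,-1],[-180,-50,0,0,-1],[-180,-50,0,0,-1],[-180,-50,0,0,-1],[-180,-50,0,0,-1],[-180,-50,0,0,-1],[-180,-50,0,0,-1]]])

```text
t: 2.82
eef_pos: [514.4, -382.4, 214.3]
tcp_rot: [-3.141, -0.001, 1.716]
ft_force: [1.1, 0.2, 0.9]
opening: 0.005
grip_force: 0.0
```

```bash
python3 - <<'E'
from h import *
c=env.get_calibration("wrist");s=env.state();im=env.read_camera("wrist");cv2.imwrite("pics/w1.png",im)
np.savez("w1.npz",K=c["K"],extrinsics=c["extrinsics"])
print(s["eef_pos"],s["tcp_rot"])
u,v=proj(c,[487,-281,71]).astype(int);print(u,v)
x0=max(u-100,0);y0=max(v-75,0);cv2.imwrite("pics/w1c.png",cv2.resize(im[y0:y0+150,x0:x0+200],None,fx=4,fy=4,interpolation=cv2.INTER_CUBIC));print(x0,y0)
E
```

```text
[ 514.43535627 -382.41415753  214.28865283] [-3.14122861e+00 -9.24561003e-04  1.71617515e+00]
304 84
204 9
```

View pics/w1c.png

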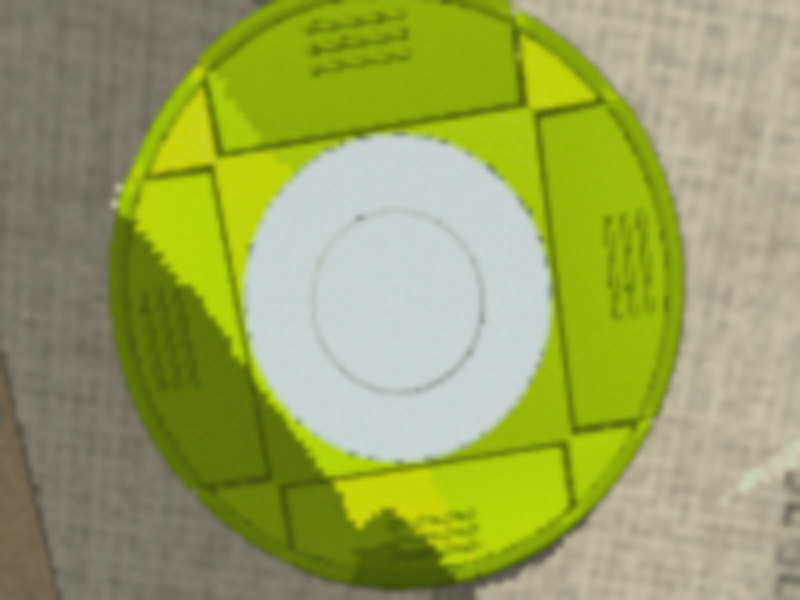

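The crop shows the whole lid. The disc centre is at crop (398,297), and the ribbed patches are at (358,42), (630,264), (445,535) and (168,338).

```bash
python3 - <<'E'
from h import *
d=np.load("w1.npz");c={k:d[k] for k in d}
f=lambda u,v,z:ray(c,u/4+204,v/4+9,z)
C=f(398,297,71)[:2];print("C",C.round(1))
P=[f(*q,75)[:2] for q in((358,42),(630,264),(445,535),(168,338))]
a=[]
for p in P:
    e=p-C;a.append(np.degrees(np.arctan2(e[1],e[0]))%90);print(p.round(1),np.hypot(*e).round(1),a[-1].round(1))
t=np.radians(np.mean(a));cur=np.array([514.4,-382.4])
Cm=C
ps=1.716;x=np.array([np.cos(ps),np.sin(ps)]);y=np.array([np.sin(ps),-np.cos(ps)])
for k in range(4):
    e=np.array([np.cos(t+k*np.pi/2),np.sin(t+k*np.pi/2)]);w=Cm+62*e;print(k,w.round(1),"tool shift from cur",(x@(w-cur)).round(1),(y@(w-cur)).round(1))
print("theta",np.degrees(t),"yaw",np.degrees(ps))
E
```

```text
C [ 485.6 -280.4]
[ 469.6 -228. ] 54.8 17.0
[ 539.7 -265.3] 56.2 15.5
[ 505.1 -335.1] 58.1 19.6
[ 431.8 -298. ] 56.6 18.2
0 [ 544.7 -261.6] tool shift from cur 115.1 47.5
1 [ 466.9 -221.3] tool shift from cur 166.3 -23.7
2 [ 426.5 -299.1] tool shift from cur 95.2 -74.9
3 [ 504.3 -339.5] tool shift from cur 43.9 -3.8
theta 17.578365256614088 yaw 98.31955764444926
```

>>> step_arm(plan=[[[43,-4,60,-9.3,-1],[43,-4,100,-9.3,-1],[43,-4,122,-9.3,-1],[43,-4,122,-9.3,-1],[43,-4,122,-9.3,-1],[43,-4,122,-9.3,-1]]])

```text
t: 3.37
eef_pos: [505.3, -341.5, 94.2]
tcp_rot: [3.141, 0.001, 1.879]
ft_force: [-0.5, -0.2, -0.2]
opening: 0.003
grip_force: 0.0
```

```bash
cat > o.py <<'E'
from h import *
s=env.state();e=s["eef_pos"];ps=s["tcp_rot"][2]
w=e[:2]-np.array([486,-280.5]);print(e.round(1),np.degrees(ps).round(1),"tool-frame from centre",(np.cos(ps)*w[0]+np.sin(ps)*w[1]).round(1),(np.sin(ps)*w[0]-np.cos(ps)*w[1]).round(1),s["ft_force"].round(1))
E
python3 o.py
```

```text
[ 505.3 -341.5   94.2] 107.7 tool-frame from centre -64.0 -0.1 [-0.5 -0.2 -0.2]
```

>>> step_arm(plan=[[[3,0,8,0,-1],[3,0,13,0,-1],[3,0,16,0,-1],[3,0,18,0,-1],[3,0,18,0,-1]]])

```text
t: 3.78
eef_pos: [503.7, -339.1, 75.1]
tcp_rot: [3.141, 0.001, 1.878]
ft_force: [0.3, -1.1, 3.4]
opening: 0.007
grip_force: 1.7
```

>>> step_arm(plan=[[[0,0,1.5,0,-1],[0,0,3,0,-1],[0,0,3,0,-1]]])

```text
t: 4.03
eef_pos: [503.3, -338.5, 71.6]
tcp_rot: [3.142, -0.0, 1.878]
ft_force: [-0.2, -0.4, 0.3]
opening: 0.006
grip_force: 0.0
```

>>> step_arm(plan=[[[0,0,1,0,-1],[0,0,2.5,0,-1],[0,0,2.5,0,-1]]])

```text
t: 4.28
eef_pos: [503.3, -338.5, 69.5]
tcp_rot: [3.142, -0.0, 1.878]
ft_force: [-1.3, 1.3, 8.0]
opening: 0.005
grip_force: 4.1
```

Section shut at 69.5 mm. Next patch.

>>> step_arm(plan=[[[0,0,-20,0,-1],[30,30,-20,0,-1],[61,60,-20,0,-1],[61,60,-15,0,-1],[61,60,-10,0,-1],[61,60,-8,0,-1],[61,60,-6,0,-1],[61,60,-6,0,-1]]])

```text
t: 4.95
eef_pos: [541.6, -263.1, 74.7]
tcp_rot: [-3.141, -0.001, 1.877]
ft_force: [0.5, -0.1, 1.1]
opening: 0.007
grip_force: 0.7
```

```bash
python3 o.py
```

```text
[ 541.6 -263.1   74.7] 107.5 tool-frame from centre -0.2 58.2 [ 0.5 -0.1  1.1]
```

>>> step_arm(plan=[[[0,0,1.5,0,-1],[0,0,3,0,-1],[0,0,4,0,-1],[0,0,4,0,-1]]])

```text
t: 5.28
eef_pos: [541.7, -262.8, 70.8]
tcp_rot: [-3.141, -0.0, 1.877]
ft_force: [-0.4, 0.0, 0.2]
opening: 0.006
grip_force: 0.0
```

>>> step_arm(plan=[[[0,0,1,0,-1],[0,0,1.8,0,-1],[0,0,1.8,0,-1]]])

```text
t: 5.53
eef_pos: [542.0, -262.5, 69.6]
tcp_rot: [-3.142, 0.0, 1.878]
ft_force: [-1.6, -1.5, 5.0]
opening: 0.003
grip_force: 2.4
```

>>> step_arm(plan=[[[0,0,-20,0,-1],[30,-30,-20,0,-1],[60,-59,-20,0,-1],[60,-59,-15,0,-1],[60,-59,-10,0,-1],[60,-59,-8,0,-1],[60,-59,-6,0,-1],[60,-59,-6,0,-1]]])

```text
t: 6.2
eef_pos: [468.4, -223.2, 74.9]
tcp_rot: [3.141, -0.0, 1.878]
ft_force: [0.0, 1.6, 2.0]
opening: 0.002
grip_force: 1.2
```

```bash
python3 o.py
```

```text
[ 468.4 -223.2   74.9] 107.6 tool-frame from centre 59.9 0.6 [0.  1.6 2. ]
```

>>> step_arm(plan=[[[0,0,1.5,0,-1],[0,0,3,0,-1],[0,0,4,0,-1],[0,0,4,0,-1]]])

```text
t: 6.53
eef_pos: [468.0, -223.1, 71.0]
tcp_rot: [3.142, 0.0, 1.878]
ft_force: [0.2, 0.1, 1.2]
opening: 0.006
grip_force: 0.0
```

>>> step_arm(plan=[[[0,0,1,0,-1],[0,0,1.8,0,-1],[0,0,1.8,0,-1]]])

```text
t: 6.78
eef_pos: [467.9, -223.0, 69.6]
tcp_rot: [3.141, 0.0, 1.878]
ft_force: [-0.7, 0.6, 3.9]
opening: 0.004
grip_force: 1.7
```

Last patch, at tool (0,-60).

>>> step_arm(plan=[[[0,0,-20,0,-1],[-30,-30,-20,0,-1],[-60,-60,-20,0,-1],[-60,-60,-15,0,-1],[-60,-60,-10,0,-1],[-60,-60,-8,0,-1],[-60,-60,-6,0,-1],[-60,-60,-6,0,-1]]])

```text
t: 7.45
eef_pos: [429.0, -297.2, 75.1]
tcp_rot: [-3.141, -0.001, 1.88]
ft_force: [-0.6, 0.2, 0.1]
opening: 0.001
grip_force: 0.1
```

```bash
python3 o.py
```

```text
[ 429.  -297.2   75.1] 107.7 tool-frame from centre 1.4 -59.4 [-0.6  0.2  0.1]
```

>>> step_arm(plan=[[[0,0,1.5,0,-1],[0,0,3,0,-1],[0,0,4,0,-1],[0,0,4,0,-1]]])

```text
t: 7.78
eef_pos: [429.2, -297.8, 71.6]
tcp_rot: [3.141, 0.0, 1.879]
ft_force: [1.3, 0.2, 0.9]
opening: 0.005
grip_force: 0.6
```

>>> step_arm(plan=[[[0,0,1,0,-1],[0,0,1.8,0,-1],[0,0,1.8,0,-1]]])

```text
t: 8.03
eef_pos: [428.8, -298.0, 69.6]
tcp_rot: [3.141, -0.0, 1.878]
ft_force: [1.7, 1.6, 2.9]
opening: 0.006
grip_force: 1.4
```

>>> step_arm(plan=[[[0,0,-20,0,-1],[-40,0,-60,0,-1],[-80,0,-100,0,-1],[-110,30,-140,0,-1],[-110,60,-140,0,-1],[-110,60,-140,0,-1],[-110,60,-140,0,-1],[-110,60,-140,0,-1]]])

```text
t: 8.7
eef_pos: [519.3, -384.7, 209.2]
tcp_rot: [-3.141, -0.0, 1.879]
ft_force: [0.2, 0.1, -0.0]
opening: 0.004
grip_force: 0.0
```

```bash
python3 - <<'E'
from h import *
c=env.get_calibration("wrist");im=env.read_camera("wrist")
u,v=proj(c,[486,-281,71]).astype(int);x0=max(u-100,0);y0=max(v-75,0);print(u,v)
a=cv2.resize(im[y0:y0+150,x0:x0+200],(400,300))
s=env.read_camera("side")[205:305,315:450]
cv2.imwrite("pics/end.png",np.hstack([a,cv2.resize(s,(400,300),interpolation=cv2.INTER_CUBIC)]))
E
```

```text
317 78
```

View pics/end.png

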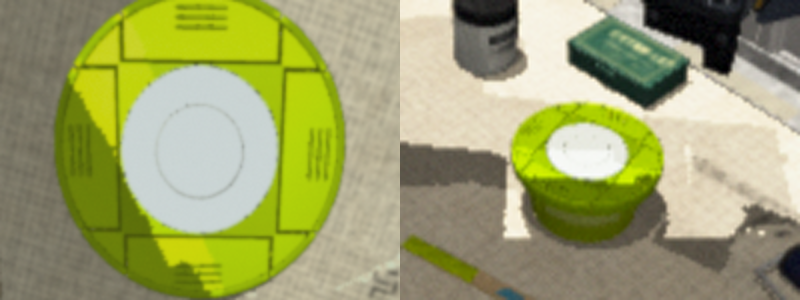

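The picture shows all four sections flat and flush in both views, with the tub and its neighbours unmoved. Handing in.

```bash
python3 -c "
from cell import env
print(env.job_done())"
```

```text
the job is handed in; nothing more can be done
None
```

I pressed all four lid sections down to the shut height (about 69.5 mm); the final pictures show the rim flat all round and the tub and its neighbours still in place, and I handed the job in at about 9 s (no verdict was returned).

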